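Turn a drained measuring cylinder upright onto the balance and tare it

ROBOT

A 6-joint arm with a two-finger parallel gripper is mounted at the origin on the work surface. World frame = base frame: x ahead of the robot, y to its left, z up, the work surface at z = 0. Lengths are in m, angles in rad, forces in N, time in s.
With the tool pointing down it reaches from about 0.3 to 0.875 m from the base axis. Payload 6.4 kg.
Tool frame: the origin (TCP) lies at the very end of the fingers, on their centre line; the grasp point (between the pads) lies 19 mm behind it; z points along the fingers, y is the line along which they close (so a half turn about z gives the same grasp; the last joint's range is limited). The gripper opens to 85 mm and grips with 20 to 120 N. Pads are 22 mm wide; open, the fingers measure 114 mm over their backs; the gripper's body (76 mm by 85 mm) begins 54 mm behind the grasp point. The pads swing forward as they close: fully open they stand 13 mm farther back than shut.
Start: joints at [0.897, 0.181, 1.607, -0, 1.354, -0.206], TCP at [0.259, 0.513, 0.231] pointing down, gripper open.
Joint ranges: [-2.99, 2.99], [-0.89, 2.07], [0.3, 2.58], [-1.14, 4.28], [0, 2.63], [-3.12, 3.12]. Speed limits (rad/s): [2.57, 2.57, 3.01, 3.14, 3.14, 3.14].

INTERFACE

Orientations are given as a unit quaternion [w, x, y, z].
In Python, from bench import ctrl, camera, calibration, order, outline_of gives the robot as it stands.
- The arm moves only by the tool move_arm, never from a script. Its argument "series" is a list that holds one entry, the list of rows, each a list of 5 numbers: the opening, from 0 (shut) to 1 (fully open), then the shift along the tool's x, y, z in mm, then the turn about the tool's z in rad. A call has exactly 10 rows; each row is the pose to reach, as a shift and turn from the pose commanded when the call began, along the tool's axes at that moment; what a row does not reach only later rows make up. A row lasts 1/12 s, in which the tool goes at most 41.7 mm and 7.16 degrees, less where a joint would pass 70% of its speed; a pose out of reach is approached as far as the arm can. A call with a gripper value outside its range is refused whole. The fingers move at their own pace and stop on an object; the grip force is fixed at half the most. Time passes only in rows, so rows that repeat a pose let the fingers close, or fill a call up. It gives the time, the measured TCP pose, the force, the opening and the grip force at its end, in the units of the state.
- ctrl.get_obs(): the state, without advancing time (a new reading comes with each control period).
- camera(name): name is "side" or "top" or "wrist"; returns (picture, depth): 420x560x3 uint8, blue, green, red; 420x560 float32, m along the optical axis (not along the pixel's ray), 0 where there is no reading.
- calibration(name): a dict with "intrinsics" (3x3 intrinsics, pixels), "rvec" (rotation vector, rad) and "tvec" (3), from world to camera coordinates, as OpenCV has them. Camera axes: x right, y down, z forward; pixel columns grow to the right and rows downward; lengths in m; the calibration is good to about 2 mm. A picture is of the moment at which its call begins: read the wrist's pose just before it. calibration takes no time and is no camera call; for the wrist camera it gives the pose at the moment of the call.
- order.hand_in(): hands the job in; it is judged then, once.
Trained networks look in the newest picture that a camera, given by its name, has taken for a name from the list of things; names that differ only in an ending like _2 or _b are one class to them, and where a whole thing is asked for, a point or a joint stands for the part that bears it (a point fixed in the world has none). Each returns a list of dicts, best first, with "conf" (0 to 1); they miss things now and then, are a little off and sometimes report something else, mostly with a low value. They report only what shows in the picture. A call takes as long as a camera call.
- outline_of(target, camera): "region" (420x560 bool, what is visible of it) and "bbox" ([centre column, centre row, width, height] in pixels, round what is visible of it).
The state is a dict: "time_s": time; "q": joint angles; "dq": joint speeds; "joint_efforts": joint torques, N m; "eef_pos": TCP position; "eef_rot": TCP orientation; "wrist_force": force on the tool from outside, world axes, zero at the start; "torque": the same for the moment, N m; "opening": opening from 0.0 (shut) to 1.0 (fully open); "grasp_force": force on a finger pad.
Only numpy, scipy, OpenCV 4.12 (cv2) and the standard library are available. Lean on these libraries where they do the work, as an engineer would, in place of code of your own. Each camera call takes 0.05 s, during which the arm holds its last target. There are 200 camera calls.

TASK

The glass measuring cylinder has drained mouth down in the rack. Turn it the right way up, laying it on the bench to change your grip if you need to, and stand it gently on its foot in the middle of the balance pan, letting go slowly so that it does not rock. When it has stood still on its own for a good second, press the orange tare key all the way down and let it come back up, with the cylinder left standing and none of the other glassware disturbed.

Things in the scene. Friction and masses are not known exactly. Their poses are not given: they have to be found in the camera images.
- cylinder_mid (a point): Loose glass measuring cylinder, 200 mm long, 0.10 to 0.16 kg: clear tube 25 mm in diameter, blue hexagonal foot at one end, small guard ring near the mouth. Point on the axis half-way, 100 mm from the foot's underside. z runs from foot to mouth: down at the start, when it stands on its mouth in a rack cell, foot 203 mm above the bench. Centre of mass within 5 mm of this point.
- cylinder_foot (a point): Centre of the underside of the cylinder's foot, a hexagon 50 mm across flats and 8 mm thick with a 12 mm high cone behind it; same axes, x square to a flat. Grip the bare glass, 25 to 155 mm from here. On its foot it falls if tipped about 14 degrees. Laid on the bench it rests on flats of foot and guard, axis 25 mm up at the foot falling to 17 at the guard, and does not roll away.
- cylinder_mouth (a point): Centre of the cylinder's mouth, rim 30 mm in diameter, 200 mm from the foot's underside; same axes. The guard, a blue hexagonal ring 34 mm across flats and 10 mm thick, lies 30 to 40 mm from here, its flats in line with the foot's.
- rack_mid (a point): Yellow plastic draining rack, fixed to the bench, 141 x 95 mm and 70 mm high, open on top, 3 x 2 square cells of 43 mm (pitch 46 mm, walls and floor 3 mm). This point is the centre of its top; x along the three cells.
- pan (a point): Centre of the top face of the round steel balance pan, 120 mm in diameter, 42 mm above the bench. The balance is a white box fixed to the bench, 200 mm (x) by 150 mm (y) by 30 mm high; the pan's centre lies 42 mm behind (+x) the box's centre. The axes are the balance's: x points from the keypad to the pan, z up. The pan does not move.
- tare_top (a point): Centre of the top of the orange tare key, 26 mm square, on the balance's keypad; 41 mm above the bench when up, 114 mm in front of and 52 mm to the right (-y of the balance) of the pan's centre.
- tare (a joint): Travel of the tare key in m: 0 up, 0.005 fully down. A spring pushes it back; it takes about 1.2 N to start and 4 N to hold fully down.
- tube1_mid (a point): Loose boiling tube, glass, 25 mm in diameter and 100 mm long, standing mouth down in another cell of the rack; to be left alone. Point at its centre.
- tube2_mid (a point): A second such boiling tube in a third cell; to be left alone. Point at its centre.
- burner_mid (a point): Loose glass spirit burner with its cap on, 72 mm in diameter and 90 mm tall, standing on the bench; to be left alone. Point at its centre.
- beaker_mid (a point): Loose small glass beaker, 52 mm in diameter and 70 mm tall, standing on the bench; to be left alone. Point at its centre.
- dish_mid (a point): Loose white porcelain dish, 84 mm in diameter and 32 mm tall, standing on the bench; to be left alone. Point at its centre.

How it is judged:
By the outcome, as a careful person would: the job done as asked, in the order asked, and still so for the second after the job is handed in, with the robot touching nothing.
It also fails if it takes over 72 s, if anything falls off the work surface, if the arm or the gripper's body presses on something with over 40 N, if the wrist force passes 120 N, or if a joint passes its speed limit or range.

## Working session

There is one attempt and no reset: what is moved stays moved. The work goes in short steps, Python scripts to look and compute and a tool call to move; the robot and the scene stay as the last step left them, time stands still between calls to the robot, and variables do not carry over. Pictures are saved under pics/ and viewed, at most 10 in all, crops included, and the job is handed in when it is done.

Besides the shell and the picture viewer there is one more tool, called after "Call:" by a JSON object that holds its "op" and its "data", one argument or row to a line. move_arm: Moves the arm, as the interface text tells. Its arguments: {"type":"object","properties":{"series":{"type":"array","items":{"type":"array","items":{"type":"array","items":{"type":"number"}}}}},"required":["series"]}

```bash
mkdir -p pics; cat > h.py <<'E'
import numpy as np, cv2
from bench import ctrl, camera, calibration, order, outline_of
def world(name, depth, mask=None, px=None):
    c=calibration(name); K=np.array(c["intrinsics"]); R=cv2.Rodrigues(np.array(c["rvec"],float))[0]; t=np.array(c["tvec"],float).ravel()
    if mask is not None: v,u=np.nonzero(mask&(depth>0))
    else: u,v=np.array(px).T
    z=depth[v,u]; p=np.stack([(u-K[0,2])*z/K[0,0],(v-K[1,2])*z/K[1,1],z],1)
    return (p-t)@R
def st():
    o=ctrl.get_obs(); print("t",round(o["time_s"],2),"p",np.round(o["eef_pos"],4),"r",np.round(o["eef_rot"],4),"q",np.round(o["q"],3),"F",np.round(o["wrist_force"],1),"op",round(float(o["opening"]),3),round(float(o["grasp_force"]),1))
E
python3 - <<'E'
from h import *
np.set_printoptions(suppress=True,precision=3)
st()
for n in ["top","side"]:
    im,d=camera(n); cv2.imwrite(f"pics/{n}0.png",im); np.save(f"pics/{n}0.npy",d)
    c=calibration(n); R=cv2.Rodrigues(np.array(c["rvec"],float))[0]; print(n,"cam at",-R.T@np.array(c["tvec"]).ravel(),"fwd",R[2])
    for g in ["cylinder_mid","rack_mid","pan","tare","tube1_mid","burner_mid","beaker_mid","dish_mid"]:
        for r in outline_of(g,n)[:2]:
            p=world(n,d,mask=r["region"])
            if len(p): print(g,round(r["conf"],2),np.round(r["bbox"]),len(p),"lo",np.percentile(p,2,0),"med",np.median(p,0),"hi",np.percentile(p,98,0))
E
```

```text
t 0.0 p [0.259 0.513 0.23 ] r [-0.     0.232  0.973 -0.001] q [ 0.897  0.182  1.608  0.     1.354 -0.206] F [ 1.3 -0.2  0.7] op 0.997 0.0
top cam at [ 0.442 -0.012  1.161] fwd [ 0.136  0.014 -0.991]
cylinder_mid 0.73 [410. 248.  37.  27.] 642 lo [ 0.461 -0.297  0.041] med [ 0.483 -0.269  0.202] hi [ 0.507 -0.249  0.206]
rack_mid 0.83 [405. 248.  58.  64.] 1582 lo [ 0.417 -0.351 -0.001] med [ 0.483 -0.291  0.031] hi [ 0.562 -0.239  0.072]
rack_mid 0.33 [218. 276.   9.  13.] 105 lo [0.42  0.154 0.037] med [0.432 0.166 0.042] hi [0.445 0.179 0.046]
pan 0.63 [193. 252.  79.  92.] 4948 lo [0.39  0.152 0.014] med [0.487 0.233 0.034] hi [0.588 0.316 0.046]
tare 0.44 [218. 275.  10.   8.] 123 lo [0.418 0.153 0.032] med [0.432 0.167 0.041] hi [0.446 0.179 0.046]
tube1_mid 0.72 [395. 234.  19.  11.] 137 lo [ 0.517 -0.271  0.027] med [ 0.527 -0.257  0.093] hi [ 0.538 -0.251  0.103]
tube1_mid 0.38 [219. 277.  10.  14.] 94 lo [0.42  0.154 0.037] med [0.432 0.167 0.042] hi [0.444 0.179 0.046]
beaker_mid 0.71 [232. 159.  20.  27.] 422 lo [ 0.7    0.107 -0.   ] med [0.732 0.134 0.034] hi [0.749 0.16
[... 317 characters left out ...]
k_mid 0.89 [354. 353.  84.  93.] 4242 lo [ 0.415 -0.354  0.002] med [ 0.462 -0.307  0.046] hi [ 0.565 -0.253  0.071]
pan 0.96 [178. 244. 100.  65.] 3685 lo [0.384 0.144 0.01 ] med [0.476 0.213 0.032] hi [0.589 0.297 0.044]
tube1_mid 0.69 [355. 354.  84.  91.] 3981 lo [ 0.415 -0.353  0.006] med [ 0.462 -0.307  0.046] hi [ 0.564 -0.254  0.071]
tube1_mid 0.55 [356. 316.   9.  30.] 217 lo [ 0.519 -0.276  0.051] med [ 0.525 -0.272  0.082] hi [ 0.537 -0.264  0.103]
burner_mid 0.85 [320. 239.  31.  45.] 796 lo [ 0.682 -0.057  0.003] med [ 0.703 -0.035  0.039] hi [0.734 0.001 0.088]
dish_mid 0.78 [378. 259.  39.  25.] 738 lo [ 0.72  -0.198  0.004] med [ 0.772 -0.154  0.022] hi [ 0.798 -0.123  0.034]
```

```bash
python3 -c "
import cv2,numpy as np
a=cv2.imread('pics/top0.png');b=cv2.imread('pics/side0.png')
cv2.imwrite('pics/both0.png',cv2.resize(np.vstack([a,b]),None,fx=.71,fy=.71))"
```

```text
(no output)
```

View pics/both0.png

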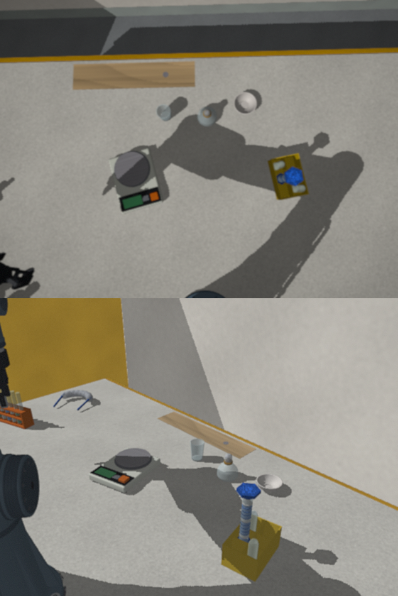

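```bash
python3 - <<'E'
from h import *
np.set_printoptions(suppress=True,precision=4)
def rectfit(p): return cv2.minAreaRect((p[:,:2]*1000).astype(np.float32))
d=np.load("pics/top0.npy"); camera("top")
for n in ["top","side"]:
    d=np.load(f"pics/{n}0.npy"); 
    v,u=np.mgrid[0:420,0:560]; P=world(n,d,mask=d>0)
    m=(abs(P[:,0]-.483)<.06)&(abs(P[:,1]+.272)<.06)
    f=P[m&(P[:,2]>.197)&(P[:,2]<.212)]
    print(n,"foot",len(f),f.mean(0),(f.max(0)+f.min(0))/2)
    a=np.radians(np.arange(0,60,3)); w=[]
    for x in a:
        e=f[:,:2]@[np.cos(x),np.sin(x)]; w.append(np.ptp(e))
    # combine three directions: sum of widths minimal when along flats
    W=lambda x: np.mean([np.ptp(f[:,:2]@[np.cos(x+k*np.pi/3),np.sin(x+k*np.pi/3)]) for k in range(3)])
    print([(int(np.degrees(x)),round(1000*W(x),1)) for x in a])
    m=(abs(P[:,0]-.485)<.1)&(abs(P[:,1]+.3)<.09)&(P[:,2]>.063)&(P[:,2]<.076); print("rack",rectfit(P[m]))
    m=(abs(P[:,0]-.49)<.14)&(abs(P[:,1]-.23)<.14)
    print("box",rectfit(P[m&(P[:,2]>.022)])); pan=P[m&(P[:,2]>.0385)&(P[:,0]>.455)]; print("pan",rectfit(pan),cv2.minEnclosingCircle((pan[:,:2]*1000).astype(np.float32)),np.median(pan,0))
    print("tubes",[np.round(P[(P[:,2]>.09)&(P[:,2]<.11)&(np.hypot(P[:,0]-.483,P[:,1]+.272)>.03)&(abs(P[:,1]+.3)<.1)&(abs(P[:,0]-.49)<.1)].mean(0),3)])
E
```

```text
top foot 512 [ 0.4834 -0.2726  0.203 ] [ 0.4838 -0.2726  0.2023]
[(0, np.float64(55.8)), (3, np.float64(56.0)), (6, np.float64(56.1)), (9, np.float64(56.0)), (12, np.float64(55.8)), (14, np.float64(55.5)), (18, np.float64(55.1)), (21, np.float64(54.5)), (24, np.float64(53.8)), (27, np.float64(53.0)), (29, np.float64(52.1)), (33, np.float64(51.0)), (36, np.float64(50.6)), (39, np.float64(51.3)), (42, np.float64(52.3)), (45, np.float64(53.2)), (48, np.float64(54.0)), (51, np.float64(54.7)), (54, np.float64(55.2)), (57, np.float64(55.5))]
rack ((489.61395263671875, -295.4818115234375), (141.3424835205078, 96.99853515625), 10.760652542114258)
box ((491.41143798828125, 236.11891174316406), (205.8040771484375, 150.6735382080078), 14.867945671081543)
pan ((529.3660278320312, 246.1013946533203), (119.26922607421875, 117.2668228149414), 63.05976867675781) ((529.4766235351562, 244.84031677246094), 60.85585403442383) [0.5289 0.2456 0.0427]
tubes [array([ 0.489, -0.294,  0.098])]
side foot 585 [ 0.4823 -0.2753  0.203 ] [ 0.4843 -0.2734  0.202 ]
[(0, np.float64(56.6)), (3, np.float64(56.8)), (6, 
[... 165 characters left out ...]
, np.float64(54.2)), (29, np.float64(53.7)), (33, np.float64(53.0)), (36, np.float64(52.8)), (39, np.float64(53.2)), (42, np.float64(54.0)), (45, np.float64(54.6)), (48, np.float64(55.1)), (51, np.float64(55.6)), (54, np.float64(56.0)), (57, np.float64(56.4))]
rack ((491.4105529785156, -295.6547546386719), (146.30389404296875, 96.7601318359375), 10.723567962646484)
box ((491.353515625, 233.17059326171875), (203.49505615234375, 153.14358520507812), 13.982038497924805)
pan ((531.0689086914062, 244.35525512695312), (121.3248062133789, 115.84388732910156), 53.59025573730469) ((530.612548828125, 245.3645782470703), 62.280277252197266) [0.5289 0.2423 0.0423]
tubes [array([ 0.478, -0.306,  0.098])]
```

```bash
cat >> h.py <<'E'
import sys
def to(x,y,z,yang=None):
    o=ctrl.get_obs(); w,a,b,c=o["eef_rot"]; p=np.array(o["eef_pos"])
    from scipy.spatial.transform import Rotation as Ro
    R=Ro.from_quat([a,b,c,w]).as_matrix(); s=R.T@(np.array([x,y,z])-p)*1000
    cur=np.degrees(np.arctan2(R[1,1],R[0,1])); t=0 if yang is None else np.radians((cur-yang+180)%360-180)
    print("shift",np.round(s,1),"turn",round(float(t),3),"yang",round(float(cur),1))
E
echo
```

Call:
{"op": "move_arm", "data": {
  "series": [
    [[1,-555,-600,-10,0.475],[1,-555,-600,-10,0.475],[1,-555,-600,-10,0.475],[1,-555,-600,-10,0.475],[1,-555,-600,-10,0.475],[1,-555,-600,-10,0.475],[1,-555,-600,-10,0.475],[1,-555,-600,-10,0.475],[1,-555,-600,-10,0.475],[1,-555,-600,-10,0.475]]
  ]
}}

```text
time_s: 1.78
eef_pos: [0.374, 0.1108, 0.2368]
eef_rot: [0.001, 0.454, 0.891, 0.0]
wrist_force: [1.5, -0.6, -0.1]
opening: 1.0
grasp_force: 0.0
```

```bash
python3 -c "
from h import *
st(); to(.4836,-.273,.245,36)"
```

```text
t 1.78 p [0.374  0.1108 0.2368] r [7.00e-04 4.54e-01 8.91e-01 3.00e-04] q [-0.019 -0.273  2.031  0.     1.382 -0.647] F [ 1.5 -0.6 -0.1] op 1.0 0.0
shift [-375. -137.   -8.] turn 0.0 yang 36.0
```

Call:
{"op": "move_arm", "data": {
  "series": [
    [[1,-375,-137,-8,0],[1,-375,-137,-8,0],[1,-375,-137,-8,0],[1,-375,-137,-8,0],[1,-375,-137,-8,0],[1,-375,-137,-8,0],[1,-375,-137,-8,0],[1,-375,-137,-8,0],[1,-375,-137,-8,0],[1,-375,-137,-8,0]]
  ]
}}

```text
time_s: 2.62
eef_pos: [0.4837, -0.2755, 0.2444]
eef_rot: [0.001, 0.455, 0.89, -0.001]
wrist_force: [0.0, 0.5, -0.6]
opening: 1.001
grasp_force: 0.0
```

```bash
python3 -c "
from h import *
st(); to(.4836,-.273,.177,36)
im,d=camera('wrist'); cv2.imwrite('pics/w1.png',im)
P=world('wrist',d,mask=d>0); f=P[(P[:,2]>.196)&(P[:,2]<.21)&(np.hypot(P[:,0]-.484,P[:,1]+.273)<.045)]
if len(f):
  print(len(f),f.mean(0),(f.max(0)+f.min(0))/2)
  W=lambda x: np.mean([np.ptp(f[:,:2]@[np.cos(x+k*np.pi/3),np.sin(x+k*np.pi/3)]) for k in range(3)])
  print([(x,round(1000*W(np.radians(x)),1)) for x in range(21,51,3)])
"
```

```text
t 2.62 p [ 0.4837 -0.2755  0.2444] r [ 6.000e-04  4.552e-01  8.904e-01 -6.000e-04] q [-7.310e-01  1.280e-01  1.640e+00 -1.000e-03  1.372e+00 -1.356e+00] F [ 0.   0.5 -0.6] op 1.001 0.0
shift [ 2.2  1.4 67.4] turn -0.003 yang 35.8
6453 [ 0.48532286 -0.27345348  0.20337653] [ 0.48636668 -0.27480541  0.20081217]
[(21, np.float64(55.5)), (24, np.float64(54.7)), (27, np.float64(53.7)), (30, np.float64(52.6)), (33, np.float64(51.4)), (36, np.float64(50.7)), (39, np.float64(51.7)), (42, np.float64(52.9)), (45, np.float64(53.9)), (48, np.float64(54.9))]
```

View pics/w1.png

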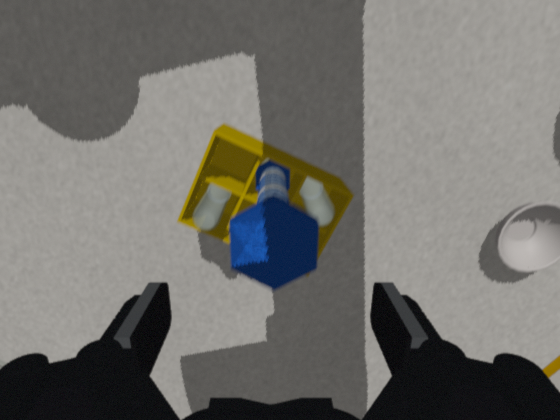

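Call:
{"op": "move_arm", "data": {
  "series": [
    [[1,1,2,35,0],[1,1,2,67,0],[1,1,2,67,0],[1,1,2,67,0],[0.5,1,2,67,0],[0,1,2,67,0],[0,1,2,67,0],[0,1,2,67,0],[0,1,2,67,0],[0,1,2,67,0]]
  ]
}}

```text
time_s: 3.5
eef_pos: [0.4856, -0.2703, 0.1801]
eef_rot: [0.002, 0.454, 0.891, -0.001]
wrist_force: [-0.8, 0.6, 6.6]
opening: 0.568
grasp_force: 62.0
```

Call:
{"op": "move_arm", "data": {
  "series": [
    [[0,0,0,-10,0],[0,0,0,-30,0],[0,0,0,-50,0],[0,0,0,-70,0],[0,0,0,-90,0],[0,0,0,-105,0],[0,10,4,-105,0.05],[0,30,11,-105,0.15],[0,55,20,-105,0.25],[0,80,30,-105,0.35]]
  ]
}}

```text
time_s: 4.33
eef_pos: [0.4612, -0.1863, 0.2833]
eef_rot: [0.0, 0.605, 0.796, 0.0]
wrist_force: [0.0, 0.4, -1.8]
opening: 0.571
grasp_force: 62.5
```

```bash
python3 -c "
from h import *
st(); to(.45,-.14,.190,0)"
```

```text
t 4.33 p [ 0.4612 -0.1863  0.2833] r [3.000e-04 6.047e-01 7.965e-01 0.000e+00] q [-0.623 -0.038  1.734  0.     1.445 -0.895] F [ 0.   0.4 -1.8] op 0.571 62.5
shift [47.6  1.6 93.3] turn 0.272 yang 15.6
```

Call:
{"op": "move_arm", "data": {
  "series": [
    [[0,15,0,0,0.09],[0,35,1,20,0.18],[0,48,2,45,0.272],[0,48,2,70,0.272],[0,48,2,85,0.272],[0,48,2,93,0.272],[0,48,2,98,0.272],[0,48,2,103,0.272],[0,48,2,106,0.272],[0,48,2,108,0.272]]
  ]
}}

```text
time_s: 5.17
eef_pos: [0.4517, -0.1415, 0.177]
eef_rot: [0.002, 0.705, 0.709, 0.0]
wrist_force: [-3.7, 0.9, 23.8]
opening: 0.569
grasp_force: 64.7
```

```bash
python3 -c "
from h import *
st(); 
im,d=camera('side'); cv2.imwrite('pics/s2.png',im[150:370,150:450])
r=outline_of('cylinder_mid','side')
for q in r[:1]:
  P=world('side',d,mask=q['region']); print(q['conf'],P.min(0),P.max(0))
  for z in np.arange(0,.22,.02):
    m=abs(P[:,2]-z)<.01
    if m.sum()>5: print(round(z,2),m.sum(),np.median(P[m],0))
"
```

```text
t 5.17 p [ 0.4517 -0.1415  0.177 ] r [0.0018 0.705  0.7092 0.    ] q [-5.550e-01  6.000e-03  1.912e+00 -1.000e-03  1.219e+00 -5.600e-01] F [-3.7  0.9 23.8] op 0.569 64.7
0.57 [ 4.26571749e-01 -1.73023402e-01 -3.22834410e-04] [ 0.5299978  -0.08645651  0.20278473]
0.0 69 [ 0.44019523 -0.14867887  0.00526103]
0.02 71 [ 0.44209405 -0.15089136  0.01761111]
0.04 187 [ 0.44036276 -0.15167605  0.04054357]
0.06 102 [ 0.44183229 -0.15068798  0.05947608]
0.08 108 [ 0.44205873 -0.15049033  0.08042791]
0.1 111 [ 0.44286528 -0.15124782  0.09934844]
0.12 116 [ 0.44243197 -0.15098871  0.11964457]
0.14 110 [ 0.44326165 -0.1524027   0.14006161]
0.16 119 [ 0.44332944 -0.15210555  0.15939361]
0.18 62 [ 0.44419897 -0.15235126  0.17628413]
0.2 356 [ 0.4527457  -0.15356123  0.20039342]
```

View pics/s2.png

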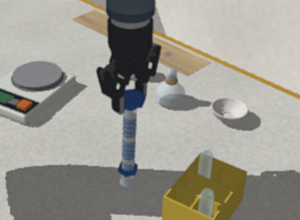

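Call:
{"op": "move_arm", "data": {
  "series": [
    [[0,14,0,0,0],[0,27,0,0,0],[0,41,0,2,0],[0,55,0,4,0],[0,68,0,7,0],[0,81,0,11,0],[0,94,0,16,0],[0,106,0,22,0],[0,118,0,29,0],[0,130,0,36,0]]
  ]
}}

```text
time_s: 6.1
eef_pos: [0.4527, -0.0106, 0.1413]
eef_rot: [0.003, 0.705, 0.709, 0.002]
wrist_force: [1.4, 0.0, 5.5]
opening: 0.57
grasp_force: 69.7
```

```bash
cat >> h.py <<'E'
def axis(n='side',name=None,crop=None):
    im,d=camera(n)
    if name: cv2.imwrite(name,im if crop is None else im[crop[0]:crop[1],crop[2]:crop[3]])
    for q in outline_of('cylinder_mid',n)[:1]:
        P=world(n,d,mask=q['region']); med=np.median(P,0); P=P[np.linalg.norm(P-med,axis=1)<.13]
        c=np.mean(P,0); v=np.linalg.svd(P-c,full_matrices=False)[2][0]; s=(P-c)@v
        print(n,"conf",round(q['conf'],2),"c",np.round(c,3),"dir",np.round(v,3),"ends",np.round(c+v*s.min(),3),np.round(c+v*s.max(),3))
    return im,d
E
python3 -c "
from h import *
st(); axis('side'); axis('top')"
```

```text
t 6.1 p [ 0.4527 -0.0106  0.1413] r [0.0033 0.7049 0.7093 0.0017] q [-0.286  0.005  1.994 -0.     1.135 -0.293] F [1.4 0.  5.5] op 0.57 69.7
side conf 0.79 c [ 0.448 -0.078  0.094] dir [-0.004 -0.568 -0.823] ends [ 0.448 -0.021  0.177] [ 0.447 -0.14   0.004]
top conf 0.44 c [ 0.447 -0.127  0.034] dir [-0.13   0.459  0.879] ends [ 0.451 -0.141  0.007] [ 0.445 -0.117  0.053]
```

Call:
{"op": "move_arm", "data": {
  "series": [
    [[0,11,0,8,0],[0,21,0,18,0],[0,31,0,27,0],[0,40,0,38,0],[0,48,0,49,0],[0,55,0,60,0],[0,62,0,72,0],[0,67,0,85,0],[0,72,0,98,0],[0,76,0,110,0]]
  ]
}}

```text
time_s: 7.13
eef_pos: [0.4515, 0.0657, 0.0295]
eef_rot: [0.002, 0.705, 0.709, 0.001]
wrist_force: [0.2, -1.2, 2.4]
opening: 0.568
grasp_force: 89.3
```

```bash
python3 -c "
from h import *
st(); axis('side')"
```

```text
t 7.13 p [0.4515 0.0657 0.0295] r [0.0018 0.7048 0.7094 0.0012] q [-0.116  0.221  2.037 -0.     0.879 -0.123] F [ 0.2 -1.2  2.4] op 0.568 89.3
side conf 0.9 c [ 0.449 -0.031  0.043] dir [-0.005 -0.973 -0.23 ] ends [0.449 0.068 0.066] [ 0.448 -0.131  0.019]
```

Call:
{"op": "move_arm", "data": {
  "series": [
    [[0,1,0,5,0],[0,2,0,11,0],[0,3,0,17,0],[0,3,0,20,0],[0,3,0,20,0],[0.6,3,0,20,0],[0.65,3,0,20,0],[0.7,3,0,18,0],[1,3,0,18,0],[1,3,0,18,0]]
  ]
}}

```text
time_s: 8.07
eef_pos: [0.449, 0.0688, 0.0104]
eef_rot: [-0.0, 0.705, 0.709, 0.0]
wrist_force: [1.1, -0.3, -0.7]
opening: 0.956
grasp_force: 0.1
```

Call:
{"op": "move_arm", "data": {
  "series": [
    [[1,0,0,-20,0],[1,0,0,-50,0],[1,0,0,-85,0],[1,-30,0,-110,0],[1,-70,0,-110,0],[1,-110,0,-110,0],[1,-150,0,-110,0],[1,-160,0,-110,0],[1,-160,0,-110,0],[1,-160,0,-110,0]]
  ]
}}

```text
time_s: 8.9
eef_pos: [0.4497, -0.0913, 0.1202]
eef_rot: [-0.001, 0.706, 0.708, 0.0]
wrist_force: [-0.9, 0.7, -0.4]
opening: 1.0
grasp_force: 0.0
```

```bash
python3 -c "
from h import *
st(); axis('side','pics/s3.png',(130,370,120,440)); axis('top');axis('wrist','pics/w3.png')
a=cv2.imread('pics/s3.png');b=cv2.imread('pics/w3.png');b=cv2.resize(b,(320,240));cv2.imwrite('pics/c3.png',np.hstack([a,b]))"
```

```text
t 8.9 p [ 0.4497 -0.0913  0.1202] r [-5.000e-04  7.058e-01  7.084e-01  1.000e-04] q [-0.46   0.059  1.988  0.     1.096 -0.464] F [-0.9  0.7 -0.4] op 1.0 0.0
side conf 0.73 c [ 0.456 -0.026  0.028] dir [-0.006  0.998  0.07 ] ends [ 0.457 -0.129  0.02 ] [0.455 0.088 0.036]
top conf 0.85 c [0.458 0.031 0.036] dir [-0.015 -0.989 -0.145] ends [0.458 0.072 0.042] [ 0.457 -0.025  0.028]
wrist conf 0.87 c [ 0.46  -0.033  0.031] dir [0.01  0.999 0.043] ends [ 0.459 -0.143  0.026] [0.461 0.049 0.034]
```

View pics/c3.png

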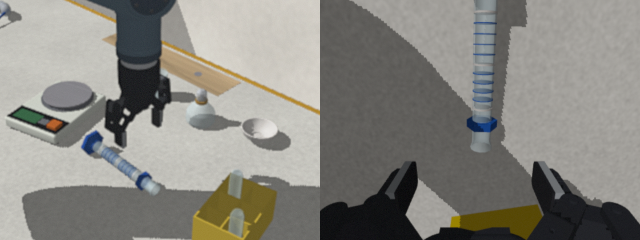

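```bash
python3 -c "
from h import *
im,d=camera('wrist'); r=outline_of('cylinder_mid','wrist')[0]['region']
i=im.astype(int); b=(i[...,0]>90)&(i[...,0]>i[...,2]*2+20)
n,l,s,c=cv2.connectedComponentsWithStats(b.astype(np.uint8))
for k in range(1,n):
  if s[k,4]>60:
    P=world('wrist',d,mask=l==k); print(s[k],np.round(P.min(0),3),np.round(P.max(0),3),np.round(np.median(P,0),3))
P=world('wrist',d,mask=r); 
for y in np.arange(-.15,.08,.01):
  m=abs(P[:,1]-y)<.004
  if m.sum()>10: print(round(y,3),np.round(P[m].min(0),3),np.round(P[m].max(0),3))
"
```

```text
[276 208  33  23 330] [ 0.455 -0.098  0.017] [ 0.479 -0.087  0.036] [ 0.466 -0.09   0.034]
-0.13 [ 0.447 -0.128  0.022] [ 0.473 -0.126  0.031]
-0.12 [ 0.447 -0.124  0.016] [ 0.473 -0.116  0.031]
-0.11 [ 0.446 -0.114 -0.   ] [ 0.472 -0.106  0.031]
-0.1 [ 0.441 -0.104  0.018] [ 0.479 -0.096  0.036]
-0.09 [ 0.441 -0.094  0.006] [ 0.48  -0.086  0.036]
-0.08 [ 0.448 -0.084  0.017] [ 0.472 -0.076  0.032]
-0.07 [ 0.448 -0.074  0.019] [ 0.473 -0.066  0.033]
-0.06 [ 0.449 -0.064  0.02 ] [ 0.473 -0.056  0.034]
-0.05 [ 0.449 -0.054  0.02 ] [ 0.473 -0.046  0.034]
-0.04 [ 0.449 -0.044  0.02 ] [ 0.473 -0.036  0.034]
-0.03 [ 0.449 -0.034  0.019] [ 0.473 -0.026  0.036]
-0.02 [ 0.449 -0.024  0.022] [ 0.473 -0.016  0.035]
-0.01 [ 0.449 -0.014  0.023] [ 0.473 -0.006  0.036]
0.0 [ 0.449 -0.004  0.023] [0.473 0.004 0.036]
0.01 [0.449 0.006 0.022] [0.474 0.014 0.037]
0.02 [0.449 0.016 0.022] [0.474 0.024 0.037]
0.03 [0.449 0.026 0.001] [0.474 0.034 0.038]
0.04 [0.449 0.036 0.024] [0.474 0.044 0.039]
```

Call:
{"op": "move_arm", "data": {
  "series": [
    [[1,-3,11,35,0],[1,-3,11,75,0],[1,-3,11,105,0],[1,-3,11,115,0],[1,-3,11,115,0],[0.6,-3,11,115,0],[0,-3,11,115,0],[0,-3,11,115,0],[0,-3,11,115,0],[0,-3,11,115,0]]
  ]
}}

```text
time_s: 10.13
eef_pos: [0.4626, -0.0948, 0.0075]
eef_rot: [0.002, 0.705, 0.709, 0.001]
wrist_force: [-1.5, 0.9, 11.5]
opening: 0.417
grasp_force: 58.7
```

```bash
python3 -c "
from h import *
st(); axis('side','pics/s4.png',(180,300,150,320)); axis('top')
a=cv2.imread('pics/s4.png');cv2.imwrite('pics/c4.png',cv2.resize(a,None,fx=3,fy=3))"
```

```text
t 10.13 p [ 0.4626 -0.0948  0.0075] r [1.500e-03 7.049e-01 7.093e-01 5.000e-04] q [-0.454  0.298  2.     0.     0.84  -0.46 ] F [-1.5  0.9 11.5] op 0.417 58.7
side conf 0.7 c [0.456 0.012 0.031] dir [-0.028  0.998  0.05 ] ends [ 0.46  -0.114  0.025] [0.454 0.072 0.034]
top conf 0.86 c [0.46  0.029 0.035] dir [-0.027 -0.991 -0.134] ends [0.461 0.072 0.041] [ 0.458 -0.025  0.028]
```

View pics/c4.png

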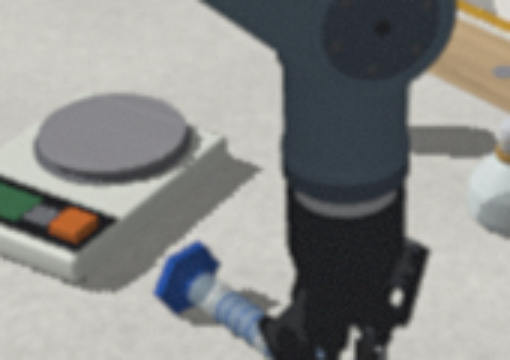

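Call:
{"op": "move_arm", "data": {
  "series": [
    [[0,0,0,-10,0],[0,0,0,-30,0],[0,0,0,-60,0],[0,0,0,-90,0.06],[0,0,0,-115,0.16],[0,0,0,-125,0.27],[0,0,0,-125,0.39],[0,0,0,-125,0.51],[0,0,0,-125,0.63],[0,0,0,-125,0.75]]
  ]
}}

```text
time_s: 11.17
eef_pos: [0.4611, -0.0942, 0.1315]
eef_rot: [0.001, 0.917, 0.399, 0.0]
wrist_force: [0.0, 0.2, -1.2]
opening: 0.411
grasp_force: 60.1
```

```bash
python3 -c "
from h import *
st(); axis('side'); axis('top')"
```

```text
t 11.17 p [ 0.4611 -0.0942  0.1315] r [5.000e-04 9.169e-01 3.990e-01 4.000e-04] q [-0.454  0.066  1.954 -0.     1.121  0.296] F [ 0.   0.2 -1.2] op 0.411 60.1
side conf 0.66 c [ 0.465 -0.091  0.148] dir [-0.679 -0.722 -0.132] ends [ 0.509 -0.044  0.156] [ 0.438 -0.119  0.142]
top conf 0.98 c [ 0.543 -0.003  0.152] dir [-0.663 -0.746 -0.071] ends [0.572 0.031 0.155] [ 0.505 -0.045  0.148]
```

Call:
{"op": "move_arm", "data": {
  "series": [
    [[0,0,0,0,0.12],[0,0,0,0,0.24],[0,0,0,0,0.36],[0,0,0,0,0.48],[0,0,0,0,0.6],[0,0,0,0,0.72],[0,0,0,0,0.84],[0,0,0,0,0.96],[0,0,0,0,1.08],[0,0,0,0,1.2]]
  ]
}}

```text
time_s: 12.2
eef_pos: [0.461, -0.0941, 0.1306]
eef_rot: [-0.0, 0.982, -0.187, -0.0]
wrist_force: [-0.6, -0.4, -2.3]
opening: 0.416
grasp_force: 60.1
```

```bash
python3 -c "
from h import *
st(); to(.447,-.072,.040,-169.2)"
```

```text
t 12.2 p [ 0.461  -0.0941  0.1306] r [-1.000e-04  9.824e-01 -1.867e-01 -0.000e+00] q [-0.454  0.068  1.954  0.     1.12   1.492] F [-0.6 -0.4 -2.3] op 0.416 60.1
shift [-21.1 -15.4  90.6] turn 1.007 yang -111.5
```

Call:
{"op": "move_arm", "data": {
  "series": [
    [[0,-21,-15,0,0.12],[0,-21,-15,0,0.24],[0,-21,-15,0,0.36],[0,-21,-15,0,0.48],[0,-21,-15,0,0.6],[0,-21,-15,0,0.72],[0,-21,-15,0,0.84],[0,-21,-15,20,0.96],[0,-21,-15,45,1.007],[0,-21,-15,70,1.007]]
  ]
}}

```text
time_s: 13.03
eef_pos: [0.4478, -0.0728, 0.0605]
eef_rot: [-0.0, 0.771, -0.636, 0.001]
wrist_force: [0.3, 0.8, -1.5]
opening: 0.418
grasp_force: 60.1
```

```bash
python3 -c "
from h import *
st(); to(.447,-.072,.026,-169.2)
im,d=axis('side','pics/s5.png',(180,400,200,480)); axis('top'); axis('wrist')
P=world('side',d,mask=d>0); m=(abs(P[:,0]-.48)<.1)&(abs(P[:,1]+.3)<.09)&(P[:,2]>.063)&(P[:,2]<.076)
n=np.array([-.187,.982]); print('wall', np.percentile(P[m][:,:2]@n,[98,99.5]))
a=cv2.imread('pics/s5.png');cv2.imwrite('pics/c5.png',cv2.resize(a,None,fx=2,fy=2))"
```

```text
t 13.03 p [ 0.4478 -0.0728  0.0605] r [-4.000e-04  7.714e-01 -6.363e-01  1.300e-03] q [-0.424  0.153  2.034  0.     0.952  2.526] F [ 0.3  0.8 -1.5] op 0.418 60.1
shift [-1.   0.7 34.5] turn 0.003 yang -169.0
side conf 0.72 c [ 0.463 -0.173  0.076] dir [ 0.192 -0.981 -0.027] ends [ 0.443 -0.072  0.078] [ 0.478 -0.251  0.074]
top conf 0.86 c [ 0.474 -0.222  0.072] dir [-0.502  0.098  0.86 ] ends [ 0.515 -0.23   0.002] [ 0.464 -0.22   0.09 ]
wrist conf 0.79 c [ 0.459 -0.12   0.082] dir [-0.196  0.98   0.015] ends [ 0.474 -0.196  0.08 ] [ 0.443 -0.04   0.083]
wall [-0.3032311  -0.29604858]
```

View pics/c5.png

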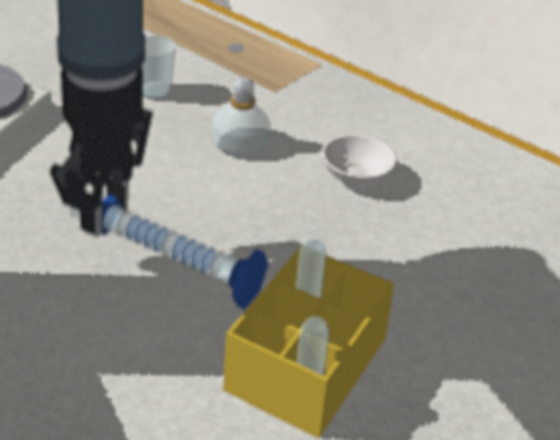

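Call:
{"op": "move_arm", "data": {
  "series": [
    [[0,-1,0,12,0],[0,-1,0,25,0],[0,-1,0,34,0],[0,-1,0,34,0],[0,4,0,34,0],[0,8,0,34,0],[0,11,0,34,0],[0,13,0,34,0],[0,14,0,34,0],[0,15,0,34,0]]
  ]
}}

```text
time_s: 14.17
eef_pos: [0.4489, -0.0848, 0.026]
eef_rot: [-0.001, 0.771, -0.637, -0.002]
wrist_force: [0.4, 16.1, -1.5]
opening: 0.413
grasp_force: 60.3
```

Call:
{"op": "move_arm", "data": {
  "series": [
    [[0,0,0,-12,0],[0,-1,0,-23,0],[0,0,0,-35,0],[0,1,0,-46,0],[0,3,0,-58,0],[0,5,0,-69,0],[0,9,0,-80,0],[0,13,0,-91,0],[0,18,0,-102,0],[0,23,0,-112,0]]
  ]
}}

```text
time_s: 15.0
eef_pos: [0.4542, -0.1099, 0.1393]
eef_rot: [-0.0, 0.771, -0.637, -0.0]
wrist_force: [-0.1, 1.2, -1.6]
opening: 0.413
grasp_force: 59.9
```

```bash
python3 -c "
from h import *
st(); im,d=axis('side','pics/s6.png',(180,400,200,480));
a=cv2.imread('pics/s6.png');cv2.imwrite('pics/c6.png',cv2.resize(a,None,fx=2,fy=2))"
```

```text
t 15.0 p [ 0.4542 -0.1099  0.1393] r [-2.000e-04  7.712e-01 -6.366e-01 -1.000e-04] q [-0.493  0.047  1.955  0.     1.139  2.458] F [-0.1  1.2 -1.6] op 0.413 59.9
side conf 0.93 c [ 0.462 -0.181  0.099] dir [ 0.11  -0.748 -0.654] ends [ 0.448 -0.09   0.178] [ 0.472 -0.249  0.039]
```

View pics/c6.png

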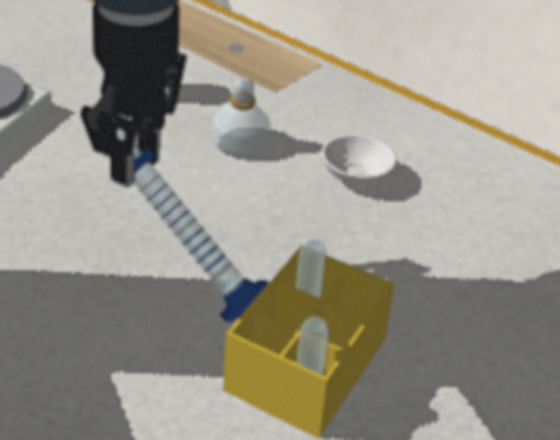

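Call:
{"op": "move_arm", "data": {
  "series": [
    [[0,11,0,-12,0],[0,20,0,-23,0],[0,30,0,-34,0],[0,41,0,-43,0],[0,53,0,-52,0],[0,66,0,-60,0],[0,79,0,-66,0],[0,92,0,-71,0],[0,106,0,-75,0],[0,119,0,-78,0]]
  ]
}}

```text
time_s: 15.93
eef_pos: [0.477, -0.2283, 0.2166]
eef_rot: [0.0, 0.771, -0.637, 0.0]
wrist_force: [-0.2, 0.8, -2.8]
opening: 0.413
grasp_force: 59.9
```

```bash
python3 -c "
from h import *
st(); im,d=axis('side','pics/s7.png',(180,400,200,480));axis('top')"
```

```text
t 15.93 p [ 0.477  -0.2283  0.2166] r [ 1.000e-04  7.711e-01 -6.368e-01  0.000e+00] q [-0.671  0.091  1.738 -0.     1.312  2.28 ] F [-0.2  0.8 -2.8] op 0.413 59.9
side conf 0.94 c [ 0.47  -0.232  0.134] dir [-0.035  0.035 -0.999] ends [ 0.475 -0.236  0.256] [ 0.468 -0.229  0.06 ]
top conf 0.6 c [ 0.48  -0.213  0.084] dir [-0.042 -0.034  0.999] ends [ 0.481 -0.212  0.062] [ 0.476 -0.216  0.173]
```

Call:
{"op": "move_arm", "data": {
  "series": [
    [[0,-10,0,0,0],[0,-25,-3,-10,0],[0,-50,-12,-35,-0.05],[0,-80,-23,-60,-0.13],[0,-115,-35,-80,-0.23],[0,-150,-46,-85,-0.33],[0,-185,-57,-85,-0.43],[0,-220,-68,-85,-0.53],[0,-255,-79,-85,-0.63],[0,-290,-90,-85,-0.73]]
  ]
}}

```text
time_s: 16.97
eef_pos: [0.5091, 0.0786, 0.3025]
eef_rot: [-0.0, 0.949, -0.316, 0.001]
wrist_force: [1.4, 0.5, -0.8]
opening: 0.419
grasp_force: 60.2
```

```bash
python3 -c "
from h import *
st(); to(.530,.2445,.225,-109)"
```

```text
t 16.97 p [0.5091 0.0786 0.3025] r [-2.000e-04  9.487e-01 -3.163e-01  8.000e-04] q [-0.077 -0.009  1.668 -0.     1.482  2.137] F [ 1.4  0.5 -0.8] op 0.419 60.2
shift [ -83.  -145.2   77.5] turn -0.312 yang -126.9
```

Call:
{"op": "move_arm", "data": {
  "series": [
    [[0,-16,-28,0,-0.1],[0,-32,-56,0,-0.2],[0,-48,-84,0,-0.3],[0,-62,-108,10,-0.312],[0,-74,-129,25,-0.312],[0,-81,-142,45,-0.312],[0,-83,-145,62,-0.312],[0,-83,-145,75,-0.312],[0,-83,-145,85,-0.312],[0,-83,-145,87,-0.312]]
  ]
}}

```text
time_s: 17.8
eef_pos: [0.5303, 0.2408, 0.2128]
eef_rot: [0.001, 0.986, -0.168, -0.001]
wrist_force: [0.3, 0.2, -1.0]
opening: 0.417
grasp_force: 60.2
```

```bash
cat > m.py <<'E'
from h import *
st()
for n in ('side','top'):
    im,d=camera(n); cv2.imwrite(f'pics/{n}8.png',im)
    q=outline_of('cylinder_mid',n)[0]; P=world(n,d,mask=q['region']); i=im.astype(int)
    c=calibration(n); R=cv2.Rodrigues(np.array(c["rvec"],float))[0]; cam=-R.T@np.array(c["tvec"]).ravel()
    for z in np.arange(.04,.22,.012):
        m=(abs(P[:,2]-z)<.006)&(np.hypot(P[:,0]-.53,P[:,1]-.245)<.05)
        if m.sum()>8:
            p=P[m].mean(0); v=(p-cam)[:2]; v/=np.linalg.norm(v); print(n,round(z,3),m.sum(),np.round(np.r_[p[:2]+v*.010],4))
    m=(P[:,2]<.075)&(P[:,2]>.05); print("foot",np.round(P[m].min(0),3),np.round(P[m].max(0),3))
E
python3 m.py; python3 -c "
import cv2,numpy as np
a=cv2.imread('pics/side8.png')[150:300,100:280];cv2.imwrite('pics/c8.png',cv2.resize(a,None,fx=3,fy=3))"
```

```text
t 17.8 p [0.5303 0.2408 0.2128] r [ 7.000e-04  9.858e-01 -1.680e-01 -1.300e-03] q [ 0.223  0.216  1.604 -0.     1.324  2.131] F [ 0.3  0.2 -1. ] op 0.417 60.2
side 0.064 150 [0.5456 0.2321]
side 0.076 69 [0.5483 0.2338]
side 0.088 50 [0.5459 0.2353]
side 0.1 48 [0.5434 0.2364]
side 0.112 46 [0.5425 0.2366]
side 0.124 44 [0.5419 0.2374]
side 0.136 54 [0.5396 0.2377]
side 0.148 46 [0.5392 0.2378]
side 0.16 55 [0.5371 0.239 ]
side 0.172 48 [0.5355 0.2394]
side 0.184 51 [0.5341 0.2399]
side 0.196 52 [0.5327 0.2401]
side 0.208 30 [0.5292 0.2423]
foot [0.519 0.205 0.055] [0.572 0.258 0.075]
top 0.04 15 [0.5755 0.2409]
top 0.064 93 [0.5504 0.2319]
top 0.076 104 [0.5602 0.2356]
top 0.088 13 [0.5545 0.2353]
top 0.1 9 [0.5524 0.235 ]
foot [0.522 0.208 0.062] [0.574 0.258 0.075]
```

View pics/c8.png

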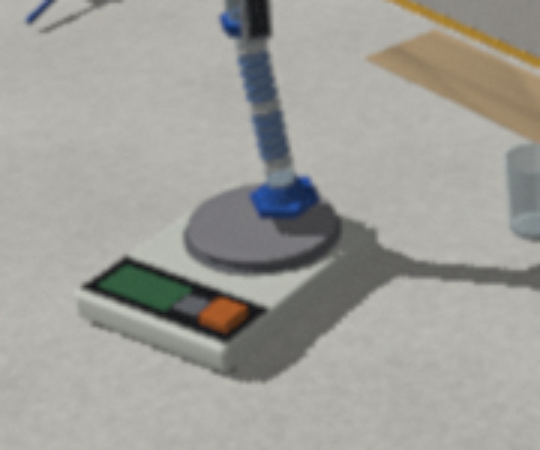

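Call:
{"op": "move_arm", "data": {
  "series": [
    [[0,-8,-1,0,0],[0,-16,-2,0,0],[0,-22,-3,0,0],[0,-24,-3,0,0],[0,-24,-3,4,0],[0,-24,-3,8,0],[0,-24,-3,11,0],[0,-24,-3,13,0],[0,-24,-3,14,0],[0,-24,-3,14,0]]
  ]
}}

```text
time_s: 18.83
eef_pos: [0.5104, 0.2514, 0.2001]
eef_rot: [0.0, 0.986, -0.168, -0.0]
wrist_force: [0.6, 0.4, -1.5]
opening: 0.414
grasp_force: 60.2
```

Call:
{"op": "move_arm", "data": {
  "series": [
    [[0,0,0,1,0],[0,0,0,1,0],[0,0,0,2,0],[0,0,0,2,0],[0,0,0,3,0],[0,0,0,3,0],[0,0,0,3.5,0],[0,0,0,3.5,0],[0,0,0,4,0],[0,0,0,4,0]]
  ]
}}

```text
time_s: 19.67
eef_pos: [0.5124, 0.2516, 0.1996]
eef_rot: [-0.001, 0.986, -0.168, 0.003]
wrist_force: [0.3, -2.0, 12.9]
opening: 0.418
grasp_force: 61.3
```

Call:
{"op": "move_arm", "data": {
  "series": [
    [[0,3,0,0,0],[0,6,0,0,0],[0,9,0,0,0],[0,12,0,1,0],[0,15,0,1,0],[0,18,0,1.5,0],[0,20,0,2,0],[0,21.5,0,2,0],[0,21.5,0,2,0],[0,21.5,0,2,0]]
  ]
}}

```text
time_s: 20.5
eef_pos: [0.5322, 0.2444, 0.1982]
eef_rot: [-0.0, 0.986, -0.168, 0.002]
wrist_force: [-4.1, -1.4, 18.1]
opening: 0.413
grasp_force: 61.6
```

```bash
python3 m.py
```

```text
t 20.5 p [0.5322 0.2444 0.1982] r [-5.000e-04  9.857e-01 -1.683e-01  2.200e-03] q [ 2.280e-01  2.320e-01  1.616e+00 -1.000e-03  1.290e+00  2.138e+00] F [-4.1 -1.4 18.1] op 0.413 61.6
side 0.04 30 [0.527  0.2428]
side 0.052 164 [0.5278 0.2439]
side 0.064 65 [0.5306 0.2447]
side 0.076 40 [0.5288 0.2452]
side 0.088 33 [0.5298 0.2443]
side 0.1 41 [0.5303 0.2452]
side 0.112 39 [0.5307 0.2449]
side 0.124 44 [0.5311 0.2446]
side 0.136 49 [0.5306 0.2448]
side 0.148 48 [0.5307 0.2449]
side 0.16 53 [0.5307 0.2455]
side 0.172 49 [0.532  0.2455]
side 0.184 48 [0.5302 0.2441]
side 0.196 25 [0.5266 0.2474]
side 0.208 27 [0.5218 0.2485]
foot [0.502 0.216 0.05 ] [0.55  0.267 0.075]
top 0.052 159 [0.5243 0.2465]
top 0.064 14 [0.5237 0.2445]
foot [0.502 0.219 0.05 ] [0.554 0.266 0.063]
```

Call:
{"op": "move_arm", "data": {
  "series": [
    [[0,-0.5,0,-1,0],[0,-0.5,0,-1.5,0],[0.2,-0.5,0,-1.5,0],[0.3,-0.5,0,-1.5,0],[0.36,-0.5,0,-1.5,0],[0.39,-0.5,0,-1.5,0],[0.4,-0.5,0,-1.5,0],[0.41,-0.5,0,-1.5,0],[0.415,-0.5,0,-1.5,0],[0.42,-0.5,0,-1.5,0]]
  ]
}}

```text
time_s: 21.53
eef_pos: [0.5309, 0.2444, 0.1981]
eef_rot: [-0.0, 0.986, -0.168, 0.001]
wrist_force: [-2.6, -2.4, 10.1]
opening: 0.421
grasp_force: 47.1
```

Call:
{"op": "move_arm", "data": {
  "series": [
    [[0.42,0,0,-0.5,0],[0.42,0,0,-0.8,0],[0.425,0,0,-0.8,0],[0.43,0,0,-0.8,0],[0.435,0,0,-0.8,0],[0.44,0,0,-0.8,0],[0.445,0,0,-0.8,0],[0.45,0,0,-0.8,0],[0.455,0,0,-0.8,0],[0.46,0,0,-0.8,0]]
  ]
}}

```text
time_s: 22.37
eef_pos: [0.5299, 0.2446, 0.1963]
eef_rot: [0.0, 0.986, -0.168, -0.0]
wrist_force: [0.0, 0.1, -0.5]
opening: 0.46
grasp_force: 0.0
```

Call:
{"op": "move_arm", "data": {
  "series": [
    [[0.48,0,0,0,0],[0.51,0,0,0,0],[0.55,0,0,0,0],[0.6,0,0,0,0],[0.66,0,0,0,0],[0.72,0,0,0,0],[0.78,0,0,0,0],[0.84,0,0,0,0],[0.9,0,0,0,0],[0.9,0,0,0,0]]
  ]
}}

```text
time_s: 23.2
eef_pos: [0.5301, 0.2446, 0.1967]
eef_rot: [-0.0, 0.986, -0.168, 0.0]
wrist_force: [0.5, 0.1, 0.3]
opening: 0.898
grasp_force: 0.0
```

```bash
python3 m.py | grep -v top; python3 -c "
import cv2,numpy as np
a=cv2.imread('pics/side8.png')[130:300,90:290];cv2.imwrite('pics/c9.png',cv2.resize(a,None,fx=3,fy=3))"
```

```text
t 23.2 p [0.5301 0.2446 0.1967] r [-0.      0.9857 -0.1683  0.    ] q [ 0.229  0.232  1.618 -0.     1.291  2.138] F [0.5 0.1 0.3] op 0.898 0.0
side 0.04 40 [0.5301 0.2381]
side 0.052 161 [0.5288 0.2443]
side 0.064 63 [0.5306 0.2446]
side 0.076 41 [0.5299 0.2453]
side 0.088 47 [0.53   0.2452]
side 0.1 48 [0.5303 0.2461]
side 0.112 42 [0.5299 0.2443]
side 0.124 55 [0.5298 0.2458]
side 0.136 48 [0.53   0.2451]
side 0.148 49 [0.5298 0.2456]
side 0.16 53 [0.5306 0.2453]
side 0.172 45 [0.5303 0.2458]
side 0.184 53 [0.5293 0.2454]
side 0.196 23 [0.5254 0.2482]
side 0.208 59 [0.5215 0.2475]
foot [0.503 0.216 0.05 ] [0.553 0.267 0.073]
foot [0.502 0.224 0.05 ] [0.553 0.261 0.054]
```

View pics/c9.png

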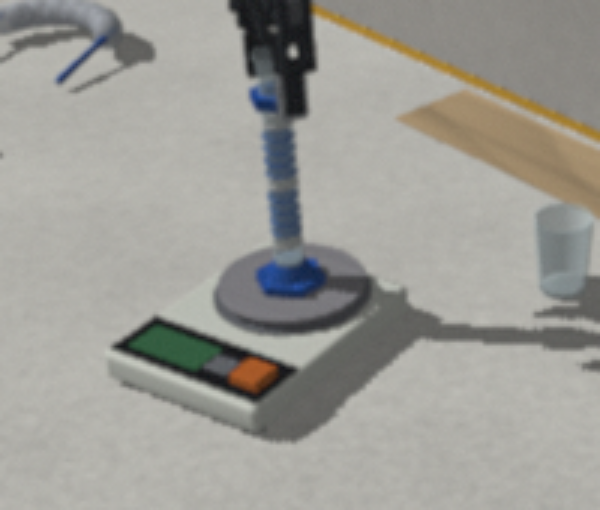

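Call:
{"op": "move_arm", "data": {
  "series": [
    [[0.9,0,0,-5,0],[0.9,0,0,-15,0],[0.9,0,0,-30,0],[0.9,0,0,-45,0],[0.9,0,0,-60,0],[0.9,0,0,-75,0],[0.9,0,0,-90,0],[0.9,0,0,-100,0],[0.9,0,0,-100,0],[0.9,0,0,-100,0]]
  ]
}}

```text
time_s: 24.23
eef_pos: [0.5304, 0.2447, 0.2975]
eef_rot: [-0.0, 0.986, -0.168, 0.001]
wrist_force: [-0.6, -1.2, -0.8]
opening: 0.901
grasp_force: 0.0
```

```bash
python3 -c "
from h import *
st(); c=calibration('wrist'); R=cv2.Rodrigues(np.array(c['rvec'],float))[0]; print('wcam',-R.T@np.array(c['tvec']).ravel())
axis('side')
im,d=camera('top'); i=im.astype(int); b=(i[...,2]>130)&(i[...,2]>i[...,0]*2+40)
b[:, :150]=0; b[:,300:]=0; b[:200]=0;b[320:]=0
P=world('top',d,mask=b); print(len(P),np.median(P,0),P.min(0),P.max(0))
im,d=camera('wrist');i=im.astype(int); b=(i[...,2]>130)&(i[...,2]>i[...,0]*2+40)
P=world('wrist',d,mask=b); P=P[(abs(P[:,2]-.04)<.012)]; print(len(P), len(P) and (np.median(P,0),P.min(0),P.max(0)))
to(.4325,.1665,.06)"
```

```text
t 24.23 p [0.5304 0.2447 0.2975] r [-3.000e-04  9.857e-01 -1.683e-01  7.000e-04] q [ 0.229  0.152  1.506 -0.     1.482  2.138] F [-0.6 -1.2 -0.8] op 0.901 0.0
wcam [0.61083681 0.21740746 0.44081004]
side conf 0.96 c [0.524 0.237 0.14 ] dir [-0.016 -0.022 -1.   ] ends [0.526 0.239 0.244] [0.523 0.235 0.041]
98 [0.43224069 0.16686306 0.04183513] [0.41793197 0.15438739 0.03661359] [0.44447702 0.17932778 0.04539045]
326 (array([0.43461808, 0.16827157, 0.04149082]), array([0.422153  , 0.15526701, 0.03913769]), array([0.44689454, 0.18158094, 0.04351745]))
shift [-65.2 105.5 235.7] turn 0.0 yang -109.4
```

Call:
{"op": "move_arm", "data": {
  "series": [
    [[0.9,-16,26,0,0],[0.5,-33,53,0,0.1],[0,-49,79,0,0.2],[0,-65,105,0,0.3],[0,-65,105,25,0.4],[0,-65,105,65,0.5],[0,-65,105,105,0.5],[0,-65,105,145,0.5],[0,-65,105,180,0.5],[0,-65,105,205,0.5]]
  ]
}}

```text
time_s: 25.27
eef_pos: [0.4313, 0.1668, 0.0879]
eef_rot: [0.001, 0.913, -0.407, -0.002]
wrist_force: [-0.4, 0.8, 1.0]
opening: -0.0
grasp_force: 0.0
```

```bash
python3 -c "
from h import *
st(); to(.4325,.167,.036); axis('side')"
```

```text
t 25.27 p [0.4313 0.1668 0.0879] r [ 0.0012  0.9134 -0.407  -0.002 ] q [ 0.111  0.124  1.995 -0.     1.027  2.52 ] F [-0.4  0.8  1. ] op -0.0 0.0
shift [ 0.7 -1.2 51.9] turn 0.0 yang -138.0
side conf 0.85 c [0.526 0.236 0.108] dir [-0.039  0.032 -0.999] ends [0.531 0.232 0.229] [0.523 0.238 0.032]
```

Call:
{"op": "move_arm", "data": {
  "series": [
    [[0,1,-1,20,0],[0,1,-1,35,0],[0,1,-1,42,0],[0,1,-1,46,0],[0,1,-1,48,0],[0,1,-1,50,0],[0,1,-1,52,0],[0,1,-1,53,0],[0,1,-1,53.5,0],[0,1,-1,53.5,0]]
  ]
}}

```text
time_s: 26.2
eef_pos: [0.4362, 0.1672, 0.0388]
eef_rot: [-0.0, 0.913, -0.407, 0.001]
wrist_force: [1.5, -0.6, 1.9]
opening: 0.003
grasp_force: 1.1
```

Call:
{"op": "move_arm", "data": {
  "series": [
    [[0,0,0,1,0],[0,0,0,1.5,0],[0,0,0,2,0],[0,0,0,2.5,0],[0,0,0,3,0],[0,0,0,3.4,0],[0,0,0,3.8,0],[0,0,0,4,0],[0,0,0,4,0],[0,0,0,4,0]]
  ]
}}

```text
time_s: 27.03
eef_pos: [0.4362, 0.1672, 0.0357]
eef_rot: [-0.0, 0.914, -0.407, 0.001]
wrist_force: [-2.8, -0.3, 18.7]
opening: 0.002
grasp_force: 9.3
```

Call:
{"op": "move_arm", "data": {
  "series": [
    [[0,0,0,-2,0],[0,0,0,-5,0],[0,0,0,-10,0],[0,0,0,-20,0],[0,0,0,-40,0],[0,0,0,-70,0],[0,0,0,-100,0],[0,0,0,-130,0],[0,0,0,-130,0],[0,0,0,-130,0]]
  ]
}}

```text
time_s: 27.87
eef_pos: [0.4361, 0.1672, 0.1662]
eef_rot: [-0.001, 0.913, -0.407, 0.001]
wrist_force: [-0.0, 0.8, -0.2]
opening: 0.003
grasp_force: 0.0
```

```bash
python3 -c "
from h import *
st(); im,d=axis('side','pics/s10.png')
i=im.astype(int); b=(i[...,2]>150)&(i[...,2]>i[...,0]*2+40)&(i[...,1]<i[...,2]*.65)
P=world('side',d,mask=b); P=P[np.hypot(P[:,0]-.432,P[:,1]-.167)<.03]; print('tare top',len(P),np.percentile(P[:,2],[50,80,95]) if len(P) else '')"
```

```text
t 27.87 p [0.4361 0.1672 0.1662] r [-8.000e-04  9.135e-01 -4.069e-01  1.500e-03] q [ 0.111  0.006  1.937 -0.     1.196  2.52 ] F [-0.   0.8 -0.2] op 0.003 0.0
side conf 0.75 c [0.525 0.236 0.13 ] dir [-0.019  0.004 -1.   ] ends [0.527 0.236 0.244] [0.523 0.236 0.041]
tare top 60 [0.04116012 0.04214885 0.04328597]
```

View pics/s10.png

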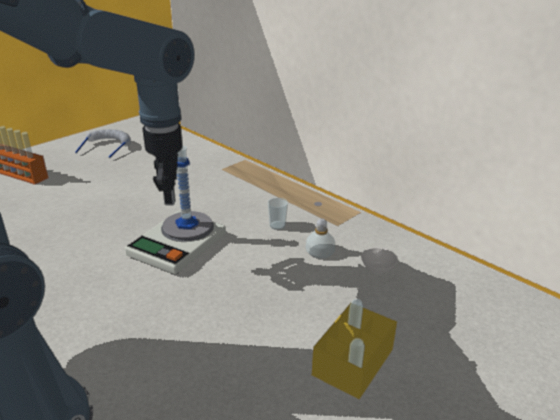

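The picture shows the cylinder standing on the pan at (185,190), the tare key back up at (174,256), and the other glassware in place: beaker (278,212), burner (320,238), dish (380,257), tubes in the rack at (355,335). The gripper touches nothing.

```bash
python3 -c "
from h import *
print(order.hand_in())"
```

```text
the job is handed in; nothing more can be done
None
```

The cylinder stands upright on its foot, centred on the balance pan to within a few millimetres. The tare key was pressed fully down and came back up, no other glassware was touched, and the job was handed in at about 28 s.

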